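Move a drying track cast into the tray corner with a lifter

TASK

Slide the lifter's blade under the plaster paw-print cast on the wooden drying rack, carry the cast on the blade to the blue ribbed tray, set it down level on the ribs and draw the blade out; by the end the cast must be pushed square and flush against both fences of the tray's corner. Never carry the cast with the fingers, tip it steeply or drop it (pushing it with fingertips or lifter once it lies in the tray is fine). Leave the lifter lying flat on the bare bench, blade down, clear of rack, tray and cast, and do not disturb the spray bottle, the cup or the jar.

Things in the scene. Friction and masses are not known exactly. Their poses are not given: they have to be found in the camera images.
- cast: Off-white square plaster slab, 110 x 110 x 12 mm, about 0.2 kg, with a low paw-print relief (up to 5 mm) on top. Origin at the centre of its underside, x and y along its sides, z up. Starts on the rack's two battens, roughly centred (within 6 mm, 0.1 rad).
- rack: Fixed wooden drying rack, origin on the bench under its centre, z up. Base 130 (x) x 100 (y) x 4 mm; two battens along x, 130 long, 8 wide, at y = +40 and -40 mm, tops 20 mm above the bench. Between them, under the cast, is a free tunnel 72 mm wide, from 4 to 20 mm above the bench, open at both x ends. Its -x end faces the robot (yaw within 0.2 rad).
- tray: Fixed blue tray, origin on the bench midway between its two ribs, z up. Floor 4 mm; ribs along x as on the rack (x -65 to 65, y = +40 and -40, 8 wide, tops at 20 mm). Open at -x (to the robot, yaw within 0.2 rad) and -y. Fences 34 mm high: inner faces at x = +65 and y = +65 mm. A cast flush in the corner has its centre at x = +10, y = +10.
- tray_corner (a point): The inner corner where the tray's two fence faces meet, at the height of the rib tops (x = +65, y = +65, z = +20 mm in the tray's frame).
- lifter: Cranked spatula, 0.16 kg. Origin on the underside of the steel blade (2.5 mm thick, x -65 to +45, y -27 to 27 mm); x points to the blade tip, z up. Behind the blade a crank rises to an orange bar handle: x -160 to -78, 22 mm wide, z 24 to 42 mm. Lies blade down on the bench. Carry the cast centred near the origin, its rear edge ahead of the crank (x = -65).
- lifter_grip (a point): Point to grip on the lifter's handle, at x = -108, y = 0, z = 33 mm in the lifter's frame (centre of the bar's section).
- bottle: Bystander: pale spray bottle with a teal head, 76 mm diameter, 190 mm tall, origin under its centre.
- cup: Bystander: white open paper cup, 72 mm across, 85 mm tall, origin under its centre.
- jar: Bystander: amber jar with a white cap, 64 mm diameter, 80 mm tall, origin under its centre.

How it is judged:
On the way, in this order (a step that is already met when the one before it is completed fails the run):
1. the cast is held up on the lifter, clear of the battens (height (world z) of cast above 0.028 m and contact force between cast and lifter above 0.3 N and contact force between cast and rack below 0.05 N), for 0.2 s.
2. the cast lies level on the tray's ribs with the blade drawn out from under it (z of cast in the frame of tray between 0.017 and 0.023 m and angle between cast's own z axis and vertical below 0.06 rad and horizontal distance between cast and tray below 0.06 m and contact force between cast and lifter below 0.05 N and horizontal distance between cast and lifter above 0.09 m), for 0.2 s.
At the end, for the whole second after the job is handed in: The cast lies level on the tray's ribs, within 3 mm of flush against both fences and square to them within 0.035 rad (any quarter turn), at rest. The lifter lies flat on the bare bench, blade down, touching neither rack, tray nor cast (x of cast in the frame of tray between 0.007 and 0.013 m and y of cast in the frame of tray between 0.007 and 0.013 m and z of cast in the frame of tray between 0.017 and 0.023 m and angle between each of cast, lifter's own z axis and vertical below 0.06 rad and (angle between the x axis of cast and the x axis of tray, either way round below 0.035 rad or angle between the x axis of cast and the y axis of tray, either way round below 0.035 rad) and linear speed of each of cast, lifter below 0.01 m/s and height (world z) of lifter below 0.003 m and contact force between lifter and cast below 0.05 N and contact force between lifter and tray below 0.05 N and contact force between lifter and rack below 0.05 N).
It fails at once if the cast is touched by the fingers or arm while raised off rack or tray (height (world z) of cast above 0.03 m and contact force between any of the fingers, the arm and cast above 1 N).
It fails at once if the cast is tipped by more than 0.35 rad (angle between cast's own z axis and vertical above 0.35 rad).
It fails at once if the cast is dropped (falls faster than 0.5 m/s off the blade) (linear speed of cast above 0.5 m/s and contact force between cast and lifter below 0.02 N).
It fails at once if the spray bottle, cup or jar is moved by more than 30 mm or tipped (distance of any of bottle, cup, jar from where it was at the start of the episode above 0.03 m or angle between any of bottle, cup, jar's own z axis and vertical above 0.3 rad).
It also fails if it takes over 72 s, if anything falls off the work surface, if the arm or the gripper's body presses on something with over 40 N, if the wrist force passes 120 N, or if a joint passes its speed limit or range.

ROBOT

A 6-joint arm with a two-finger parallel gripper is mounted at the origin on the work surface. World frame = base frame: x ahead of the robot, y to its left, z up, the work surface at z = 0. Lengths are in m, angles in rad, forces in N, time in s.
With the tool pointing down it reaches from about 0.35 to 0.975 m from the base axis. Payload 17.4 kg.
Tool frame: the origin (TCP) lies at the very end of the fingers, on their centre line; the grasp point (between the pads) lies 19 mm behind it; z points along the fingers, y is the line along which they close (so a half turn about z gives the same grasp; the last joint's range is limited). The gripper opens to 85 mm and grips with 20 to 120 N. Pads are 22 mm wide; open, the fingers measure 114 mm over their backs; the gripper's body (76 mm by 85 mm) begins 54 mm behind the grasp point. The pads swing forward as they close: fully open they stand 13 mm farther back than shut.
Start: joints at [1.189, 0.116, 1.442, -0, 1.584, -0.038], TCP at [0.228, 0.636, 0.231] pointing down, gripper open.
Joint ranges: [-2.83, 2.83], [-0.83, 2.19], [0.07, 2.5], [-1.14, 4.28], [0.01, 3], [-2.97, 2.97]. Speed limits (rad/s): [1.89, 1.89, 2.22, 3.14, 3.14, 3.14].

INTERFACE

Orientations are given as a unit quaternion [x, y, z, w].
In Python, from bench import ctrl, hand, inverse_kinematics, cams, job, readout gives the robot as it stands. Calls block until the motion is done:
- ctrl.move_pose(position, orientation): joint-space move of the TCP to a pose.
- ctrl.move_l(position, rotation=None, rate=0.15): straight line of the TCP; rotation=None keeps the orientation; rate is the mean speed in m/s.
- ctrl.goto_joints(angles): joint-space move.
- hand.set_gripper(opening): finger opening in m; the grip force is fixed at half the most; returns when the fingers have stopped.
- ctrl.pause(seconds).
- inverse_kinematics(position, orientation): joint angles nearest the present ones, or None.
- cams.read_camera(name): name is "scene" or "top"; returns (picture, depth): 480x640x3 uint8, red, green, blue; 480x640 float32, m along the optical axis (not along the pixel's ray), 0 where there is no reading.
- cams.get_calibration(name): a dict with "fx", "fy", "cx", "cy" (pixels), "k1" (the pictures are not rectified: a ray, as slopes to the right and down, at radius r is drawn at 1 + k1 r^2 times it, then the intrinsics apply), "origin" and "rotation" of the camera in the world. Camera axes: x right, y down, z forward; pixel columns grow to the right and rows downward; lengths in m; the calibration is good to about 2 mm. A picture is of the moment at which its call begins. get_calibration takes no time and is no camera call.
A pose or a line that the arm cannot do raises ctrl.MotionError and nothing moves.
- job.finish_job(): hands the job in; it is judged then, once.
Readings, each from a call of its own:
- readout.read_t(): time.
- readout.read_q(): joint angles.
- readout.read_qvel(): joint speeds.
- readout.read_tau(): joint torques, N m.
- readout.read_tool_pos(): TCP position.
- readout.read_orientation(): TCP orientation.
- readout.read_contact_force(): force on the tool from outside, world axes, zero at the start.
- readout.read_ft_torque(): the same for the moment, N m.
- readout.read_finger_gap(): finger opening in m.
- readout.read_grip_force(): force on a finger pad.
Only numpy, scipy, OpenCV 4.12 (cv2) and the standard library are available. Lean on these libraries where they do the work, as an engineer would, in place of code of your own. Each camera call takes 0.05 s, during which the arm holds its last target. There are 200 camera calls.

## Working session

There is one attempt and no reset: what is moved stays moved. The work goes in short steps, each a Python script; the robot and the scene stay as the last script left them, time stands still between calls to the robot, and variables do not carry over. Pictures are saved under pics/ and viewed, at most 10 in all, crops included, and the job is handed in when it is done.

```bash
ls; mkdir -p pics
python3 - <<'E'
from bench import cams
import cv2,numpy as np
for n in("scene","top"):
    p,d=cams.read_camera(n); cv2.imwrite(f"pics/{n}0.png",p[:,:,::-1]); np.savez(f"{n}0.npz",p=p,d=d)
    c=cams.get_calibration(n); print(n,c)
E
```

```text
pics
scene {'fx': 605.9979234915644, 'fy': 605.9979234915644, 'cx': 318.5716771855529, 'cy': 235.77076548708493, 'k1': -0.16520143232829493, 'origin': array([1.34563664, 0.99794122, 1.01371935]), 'rotation': array([ 0.27818601,  0.85398366, -0.41748923, -0.13793907])}
top {'fx': 556.097794092832, 'fy': 556.097794092832, 'cx': 321.53085388313133, 'cy': 244.13905215344664, 'k1': 0.005169322729691406, 'origin': array([ 0.36838479, -0.00238165,  1.52048979]), 'rotation': array([ 0.70534191, -0.70440349,  0.05550609, -0.05681177])}
```

View pics/top0.png

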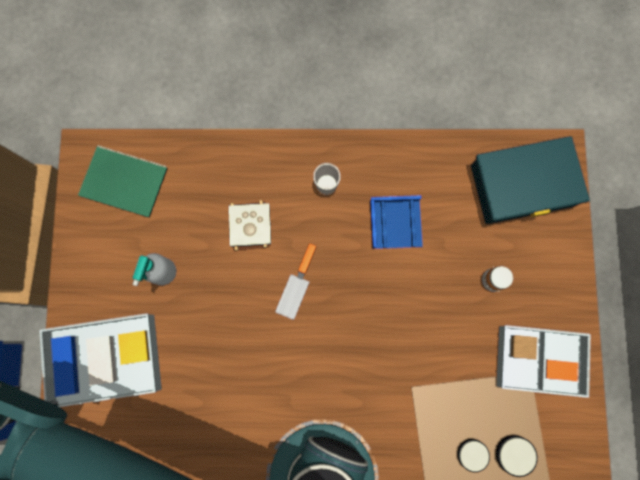

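View pics/scene0.png

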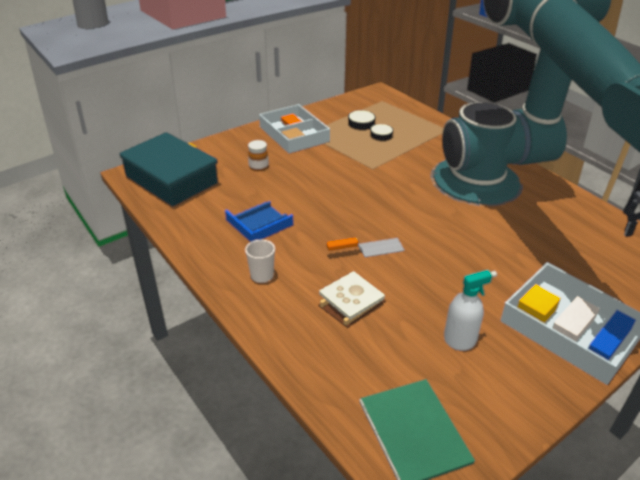

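The top view (+x up, +y left) shows the cast on the rack at (250,224), the tray at (397,222), the lifter's blade at (292,297) and its handle at (308,258) with the tip towards the robot. The cup is at (326,180), the jar at (498,278) and the bottle at (158,268). The scene view agrees. Next I rectify both cameras onto metric planes.

```bash
cat > H.py <<'E'
import numpy as np,cv2
from scipy.spatial.transform import Rotation as R
from bench import cams
def proj(n,P):
    c=cams.get_calibration(n); X=R.from_quat(c["rotation"]).inv().apply(np.asarray(P,float).reshape(-1,3)-c["origin"])
    s=X[:,:2]/X[:,2:]; s=s*(1+c["k1"]*(s**2).sum(1,keepdims=True))
    return s*[c["fx"],c["fy"]]+[c["cx"],c["cy"]]
def cloud(n,d):
    c=cams.get_calibration(n); v,u=np.mgrid[:480,:640]
    s=np.stack([(u-c["cx"])/c["fx"],(v-c["cy"])/c["fy"]],-1); t=s.copy()
    for _ in range(6): t=s/(1+c["k1"]*(t**2).sum(-1,keepdims=True))
    return R.from_quat(c["rotation"]).apply(np.concatenate([t*d[...,None],d[...,None]],-1).reshape(-1,3)).reshape(480,640,3)+c["origin"]
def ortho(n,img,cx,cy,z,half=.1,res=.0005):
    # image up=+x, left=+y
    k=int(2*half/res); i,j=np.mgrid[:k,:k]
    P=np.stack([cx+half-i*res,cy+half-j*res,np.full(i.shape,z)],-1)
    m=proj(n,P).reshape(k,k,2).astype(np.float32)
    return cv2.remap(img,m[...,0],m[...,1],cv2.INTER_CUBIC)
E
python3 - <<'E'
from H import *
D={n:np.load(n+"0.npz") for n in("top","scene")}
C={n:cloud(n,D[n]["d"]) for n in D}
for nm,px in dict(cast=(250,224),tray=(397,226),blade=(292,297),handle=(308,258),cup=(326,180),jar=(501,278),bottle=(163,268),table=(340,380)).items():
    print(nm,C["top"][px[1],px[0]].round(4))
def rect(m,P,nm):
    q=P[m]; r=cv2.minAreaRect((q[:,:2]*1000).astype(np.float32)); print(nm,len(q),np.round(r[0],1),np.round(r[1],1),round(r[2],1),"z",np.median(q[:,2]).round(4), "mean",q.mean(0).round(4))
for n in D:
    p=D[n]["p"].astype(int);P=C[n];r,g,b=p[...,0],p[...,1],p[...,2]
    near=(P[...,0]>.3)&(P[...,0]<.6)&(abs(P[...,1])<.3)&(P[...,2]<.06)
    print(n)
    hsv=cv2.cvtColor(D[n]["p"],cv2.COLOR_RGB2HSV).astype(int)
    rect(near&(hsv[...,1]<110)&(hsv[...,2]>140)&(P[...,1]>.1)&(P[...,2]>.02),P,"cast")
    rect(near&(b>r+40)&(P[...,1]<-.1),P,"tray")
    rect(near&(hsv[...,1]<90)&(abs(P[...,1]-.07)<.09)&(P[...,0]<.32+.1)&(P[...,2]<.015),P,"blade")
    rect(near&(r>190)&(b<70)&(g<140)&(P[...,2]>.02)&(abs(P[...,1])<.1),P,"handle")
v=[]
for n in D:
    v.append(np.hstack([cv2.resize(ortho(n,D[n]["p"][:,:,::-1],*a),(260,260)) for a in [(.425,.196,.02),(.425,-.205,.02),(.30,.06,.01)]]))
cv2.imwrite("pics/o.png",np.vstack(v))
E
```

```text
cast [0.6615 0.195  0.0372]
tray [ 0.6628 -0.2088  0.0039]
blade [0.4656 0.0805 0.0083]
handle [0.5674 0.0367 0.0449]
cup [ 0.7938 -0.0117  0.0059]
jar [ 0.5111 -0.4659  0.0787]
bottle [0.5324 0.4048 0.1101]
table [ 0.246  -0.049   0.0027]
top
cast 0 [0. 0.] [0. 0.] 0.0 z nan mean [nan nan nan]
tray 1 [ 598.7 -141.1] [0. 0.] 0.0 z 0.0367 mean [ 0.5987 -0.1411  0.0367]
blade 51 [413.3  90. ] [35.4 13.4] 89.9 z 0.002 mean [0.4147 0.0874 0.0013]
handle 85 [567.   40.8] [19.7 76.5] 67.6 z 0.0414 mean [0.565  0.043  0.0413]
scene
cast 1 [595.9 242.7] [0. 0.] 0.0 z 0.0213 mean [0.5959 0.2427 0.0213]
tray 1 [ 599.  -142.3] [0. 0.] 0.0 z 0.0259 mean [ 0.599  -0.1423  0.0259]
blade 29 [414.7  91.1] [41.1 14.9] 79.1 z 0.0022 mean [0.4147 0.0883 0.002 ]
handle 165 [566.6  45.1] [27.2 76.7] 68.5 z 0.0411 mean [0.5666 0.0456 0.041 ]
  return _methods._mean(a, axis=axis, dtype=dtype,
  ret = ret.dtype.type(ret / rcount)
<stdin>:7: RuntimeWarning: Mean of empty slice.
  ret = um.true_divide(
```

View pics/o.png

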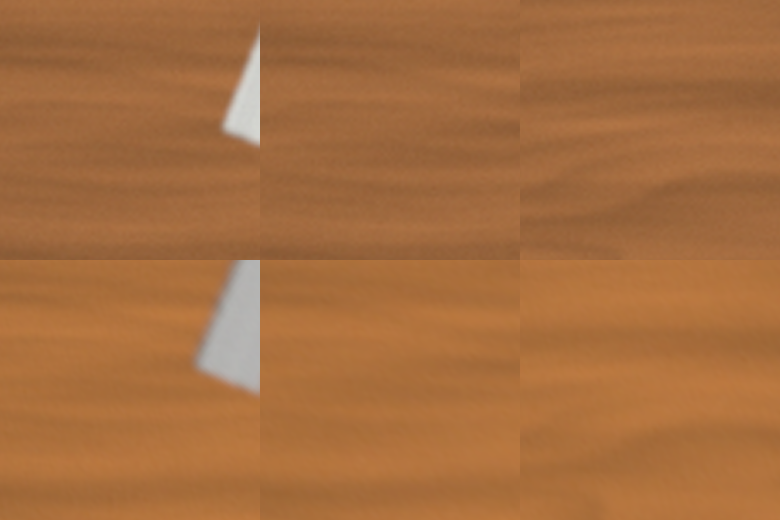

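My window centres were about 0.24 m off in x, so the picture shows only bench and part of the blade. The depth readings give the right centres, so I redo it with those.

```bash
python3 - <<'E' 2>/dev/null
from H import *
D={n:np.load(n+"0.npz") for n in("top","scene")}
C={n:cloud(n,D[n]["d"]) for n in D}
def rect(m,P,nm):
    q=P[m]; 
    if len(q)<5: return print(nm,len(q))
    r=cv2.minAreaRect((q[:,:2]*1000).astype(np.float32)); print(nm,len(q),np.round(r[0],1),np.round(r[1],1),round(r[2],1),"z",np.median(q[:,2]).round(4))
for n in D:
    P=C[n];p=D[n]["p"].astype(int);r,b=p[...,0],p[...,2];sat=cv2.cvtColor(D[n]["p"],cv2.COLOR_RGB2HSV)[...,1]
    X,Y,Z=P[...,0],P[...,1],P[...,2]; print(n)
    rect((abs(X-.66)<.09)&(abs(Y-.195)<.09)&(Z>.026)&(Z<.05)&(sat<100),P,"cast")
    rect((abs(X-.66)<.1)&(abs(Y+.21)<.1)&(Z<.06)&(b>r+30),P,"tray")
    rect((abs(X-.66)<.1)&(abs(Y+.21)<.1)&(Z<.06)&(Z>.027)&(b>r+30),P,"fence")
    rect((abs(X-.46)<.08)&(abs(Y-.08)<.08)&(Z<.02)&(sat<90),P,"blade")
v=[]
for n in D:
    v.append(np.hstack([cv2.resize(ortho(n,D[n]["p"][:,:,::-1],*a),(266,266)) for a in [(.66,.195,.02),(.66,-.21,.034),(.51,.06,.002)]]))
cv2.imwrite("pics/o2.png",np.vstack(v))
E
```

```text
top
cast 1537 [661.5 198. ] [111.8 110.2] 4.0 z 0.0321
tray 2508 [ 675.7 -205.2] [149.4 138.9] 2.0 z 0.0053
fence 312 [ 671.3 -204.6] [139.2 137.9] 2.6 z 0.033
blade 908 [470.9  80. ] [ 58.9 121.4] 67.8 z 0.0021
scene
cast 1589 [662.5 201.3] [116.9 114.9] 3.5 z 0.0319
tray 1471 [ 672.  -195.6] [146.  137.4] 0.6 z 0.0145
fence 282 [ 674.3 -196.7] [139.  137.8] 1.8 z 0.0327
blade 590 [468.9  82.7] [ 66.4 119.5] 65.3 z 0.0023
```

View pics/o2.png

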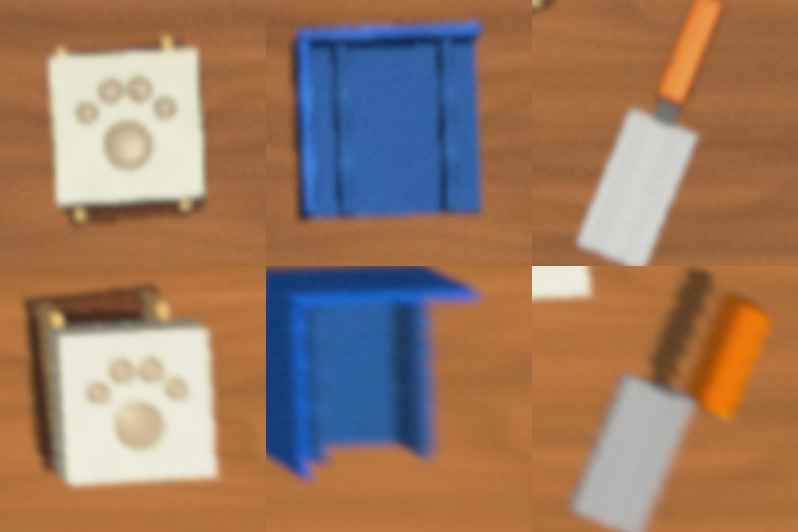

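The rectified top view (0.752 mm/px) shows the batten ends at (61,50), (167,40), (80,215) and (186,206). That puts the rack at about (0.664, 0.202) with yaw 0.11. The tray has its fences at the top and left, yaw about 0.03. The lifter's origin is at about (0.456, 0.086), yaw 2.756, and two independent estimates agree. I'll check the wrist range and grasp the handle.

```bash
cat >> H.py <<'E'
from bench import ctrl,hand,inverse_kinematics,readout
def down(yaw): # tool z down, tool x along yaw
    return R.from_matrix(np.array([[np.cos(yaw),np.sin(yaw),0],[np.sin(yaw),-np.cos(yaw),0],[0,0,-1.]])).as_quat()
E
python3 - <<'E'
from H import *
g=[.4564-.108*np.cos(2.756),.0859-.108*np.sin(2.756)]
best=None
for f in(0,np.pi):
    a=inverse_kinematics([*g,.15],down(2.756+f)); b=inverse_kinematics([.45,.17,.15],down(.11+f)); c=inverse_kinematics([.45,-.21,.15],down(.03+f))
    print(f,[None if q is None else np.round(q,2) for q in(a,b,c)])
    if all(q is not None for q in(a,b,c)) and best is None: best=f
print(best)
if best is not None:
    f=best; hand.set_gripper(.06)
    ctrl.move_pose([*g,.15],down(2.756+f)); ctrl.move_l([*g,.012],rate=.12)
    print(readout.read_contact_force()); hand.set_gripper(0.0)
    print(readout.read_finger_gap(),readout.read_grip_force(),readout.read_contact_force(),readout.read_t())
    ctrl.move_l([*g,.12],rate=.1)
    print(readout.read_finger_gap(),readout.read_contact_force(),readout.read_ft_torque(),readout.read_q().round(2),readout.read_t())
    p,d=cams.read_camera("scene"); np.savez("s1.npz",p=p,d=d); cv2.imwrite("pics/s1.png",p[140:380,150:550,::-1])
E
```

```text
0 [array([ 0.04, -0.11,  1.8 , -0.  ,  1.45, -1.15]), array([ 0.31, -0.29,  1.95, -0.  ,  1.48,  1.77]), array([-0.49, -0.25,  1.92, -0.  ,  1.47,  1.05])]
3.141592653589793 [array([ 0.04, -0.11,  1.8 , -0.  ,  1.45,  1.99]), array([ 0.31, -0.29,  1.95, -0.  ,  1.48, -1.37]), array([-0.49, -0.25,  1.92, -0.  ,  1.47, -2.09])]
0
[-0.24582498  0.00976712 -0.93726113]
0.021110392394480905 60.17839550971985 [-0.86631699  0.91266898  4.09259112] 4.6167
0.02095588745563536 [ 0.08544878  0.23792044 -2.08106297] [-0.03660322 -0.14012085 -0.02107173] [ 0.04 -0.09  1.83  0.    1.4  -1.15] 5.85
```

```bash
cat >> H.py <<'E'
RK=np.array([.664,.202]); RY=.11
def at(c,yaw,lx,ly=0): # point in frame (c,yaw)
    return np.array(c)+[np.cos(yaw)*lx-np.sin(yaw)*ly,np.sin(yaw)*lx+np.cos(yaw)*ly]
E
python3 - <<'E'
from H import *
p=at(RK,RY,-.150-.108)
ctrl.move_pose([*p,.12],down(RY)); print(readout.read_t(),readout.read_tool_pos(),readout.read_q().round(2))
for n in("scene","top"):
    I,d=cams.read_camera(n); P=cloud(n,d); sat=cv2.cvtColor(I,cv2.COLOR_RGB2HSV)[...,1]
    o=at(RK,RY,-.15)
    rel=P[...,:2]-o; L=rel@[np.cos(RY),np.sin(RY)]; W=rel@[-np.sin(RY),np.cos(RY)]
    m=(abs(L)<.06)&(abs(W)<.04)&(P[...,2]>.08)&(P[...,2]<.135)&(sat<120)
    Q=np.c_[L[m],W[m],P[...,2][m]]; A=np.c_[Q[:,:2],np.ones(len(Q))]; k=np.linalg.lstsq(A,Q[:,2],rcond=None)[0]
    r=cv2.minAreaRect((Q[:,:2]*1000).astype(np.float32)); print(n,len(Q),"slopeL,W,z0",k.round(4),np.std(A@k-Q[:,2]).round(4),r, "mean",Q.mean(0).round(4),Q.min(0).round(4),Q.max(0).round(4))
    cv2.imwrite(f"pics/{n}2.png",I[:,:,::-1])
E
```

```text
8.4 [0.40761035 0.17362382 0.11997878] [ 0.35 -0.36  2.06  0.    1.45  1.81]
scene 611 slopeL,W,z0 [-0.0044  0.0087  0.1096] 0.002 ((-7.71893310546875, 0.6116600036621094), (60.2061767578125, 104.94557189941406), 88.7599868774414) mean [-0.0073  0.0028  0.1097] [-0.0595 -0.0298  0.1025] [0.0443 0.0316 0.117 ]
top 471 slopeL,W,z0 [-0.0112  0.0019  0.1095] 0.003 ((9.16441535949707, -1.3523921966552734), (64.71660614013672, 54.350528717041016), 0.6240010857582092) mean [1.210e-02 1.000e-04 1.094e-01] [-0.0234 -0.0284  0.0988] [0.0418 0.0258 0.1174]
```

View pics/scene2.png

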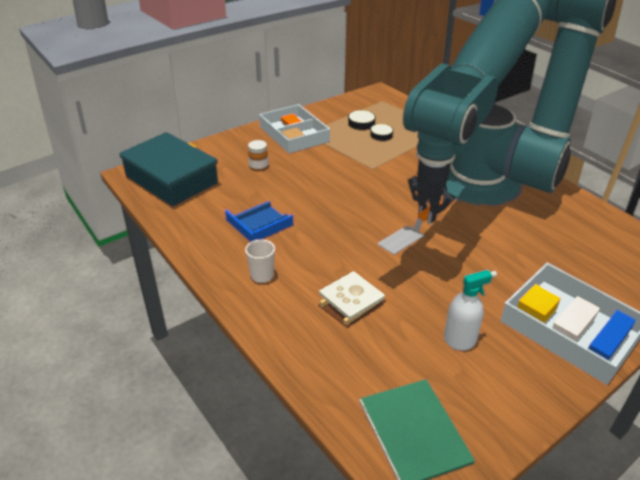

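The lifter is level in the grip (slope about 0.5–1%), with the blade's underside 13 mm below the TCP and well aligned. Next I insert the blade and lift.

Run:
```python
from H import *
F=lambda:readout.read_contact_force().round(2)
p0=at(RK,RY,-.258); f0=F(); print(f0)
ctrl.move_l([*p0,.0215],rate=.1); print(F())
for lx in(-.10,-.05,-.004):
    ctrl.move_l([*at(RK,RY,lx-.108),.0215],rate=.07); f=F(); print(lx,f,readout.read_finger_gap())
    if np.linalg.norm((f-f0)[:2])>8: print("CONTACT"); raise SystemExit
p=at(RK,RY,-.112)
for z in(.030,.0355,.045,.07):
    ctrl.move_l([*p,z],rate=.03); print(z,F(),readout.read_ft_torque().round(3))
ctrl.pause(.3)
for n in("scene","top"):
    I,d=cams.read_camera(n); np.savez(n+"3.npz",p=I,d=d)
    P=cloud(n,d); sat=cv2.cvtColor(I,cv2.COLOR_RGB2HSV)[...,1]
    rel=P[...,:2]-at(RK,RY,-.004); L=rel@[np.cos(RY),np.sin(RY)]; W=rel@[-np.sin(RY),np.cos(RY)]
    m=(abs(L)<.08)&(abs(W)<.075)&(P[...,2]>.055)&(P[...,2]<.09)&(sat<100)
    Q=np.c_[L[m],W[m],P[...,2][m]]; A=np.c_[Q[:,:2],np.ones(len(Q))]; k=np.linalg.lstsq(A,Q[:,2],rcond=None)[0]
    print(n,len(Q),k.round(4),cv2.minAreaRect((Q[:,:2]*1000).astype(np.float32)))
I=np.load("scene3.npz")["p"]; cv2.imwrite("pics/s3.png",cv2.resize(I[180:360,260:500,::-1],None,fx=2.5,fy=2.5))
print(readout.read_t())
```

```text
[ 1.13 -0.18 -1.05]
[ 0.27 -0.84 -1.23]
-0.1 [ 0.14  0.42 -1.21] 0.021291974295684853
-0.05 [ 0.3  -0.54 -0.87] 0.02082552162083116
-0.004 [ 0.17  0.81 -1.37] 0.021136351866045434
0.03 [ 0.61  0.53 -3.62] [-0.017  0.12   0.018]
0.0355 [-0.66 -0.88 -4.76] [-0.063  0.292  0.033]
0.045 [-0.36  0.03 -3.86] [-0.006  0.314 -0.03 ]
0.07 [-0.76  0.12 -3.72] [-0.071  0.384 -0.036]
scene 1836 [-0.012  -0.0176  0.0704] ((-9.355842590332031, 0.1730194091796875), (116.15945434570312, 141.40792846679688), 86.150390625)
top 748 [-0.0215  0.008   0.0711] ((11.012893676757812, -4.1335906982421875), (111.4990005493164, 92.194091796875), 86.05619812011719)
14.7917
```

View pics/s3.png

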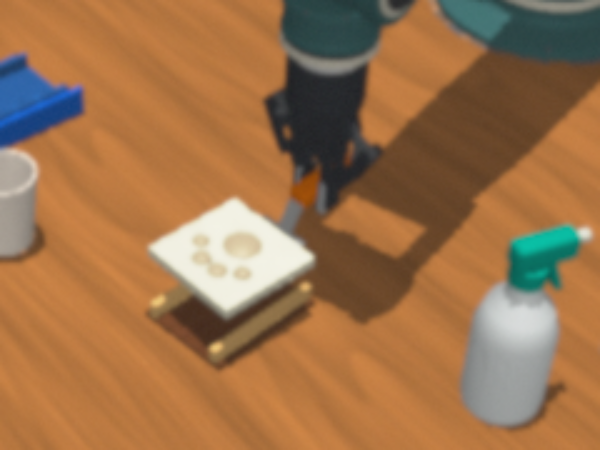

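The cast rides level on the blade, clear of the battens. I now carry it to the tray at about (0.667, -0.208), yaw 0.032, set it down and draw the blade out.

```bash
cat >> H.py <<'E'
TR=np.array([.667,-.208]); TY=.032
E
python3 - <<'E'
from H import *
F=lambda:readout.read_contact_force().round(2)
p=at(RK,RY,-.112)
ctrl.move_l([*p,.125],rate=.08)
ctrl.move_l([.47,.17,.125],rate=.12)
ctrl.move_l([.47,-.20,.125],rotation=down(TY),rate=.12)
q=at(TR,TY,-.005-.108,.002)
ctrl.move_l([*q,.125],rate=.1); print(F(),readout.read_t())
ctrl.move_l([*q,.062],rate=.06)
I,d=cams.read_camera("top")
P=cloud("top",d);sat=cv2.cvtColor(I,cv2.COLOR_RGB2HSV)[...,1]
m=(abs(P[...,0]-.667)<.1)&(abs(P[...,1]+.208)<.1)&(P[...,2]>.045)&(P[...,2]<.085)&(sat<100)
print(cv2.minAreaRect((P[m][:,:2]*1000).astype(np.float32)),np.median(P[m][:,2]))
for z in(.04,.033,.028,.0215):
    ctrl.move_l([*q,z],rate=.03); print(z,F())
for lx in(-.03,-.10,-.165):
    ctrl.move_l([*at(TR,TY,lx-.108,.002),.0215],rate=.06); print(lx,F())
print(readout.read_t())
I,d=cams.read_camera("top"); np.savez("top4.npz",p=I,d=d)
v=cv2.resize(ortho("top",I[:,:,::-1],.62,-.208,.032,half=.14),(560,560)); cv2.imwrite("pics/t4.png",v)
E
```

```text
[ 0.23 -0.59 -3.86] 20.7167
((664.6641845703125, -209.2744140625), (108.5751724243164, 110.98616027832031), 88.99964904785156) 0.06304148826478961
0.04 [-0.25 -0.99 -3.38]
0.033 [ 0.34 -0.08 -4.03]
0.028 [ 0.24 -0.98 -1.52]
0.0215 [-0.19 -0.87 -2.59]
-0.03 [-0.18 -0.42 -2.12]
-0.1 [ 0.27  0.1  -1.71]
-0.165 [-0.44  0.01 -2.75]
27.0333
```

View pics/t4.png

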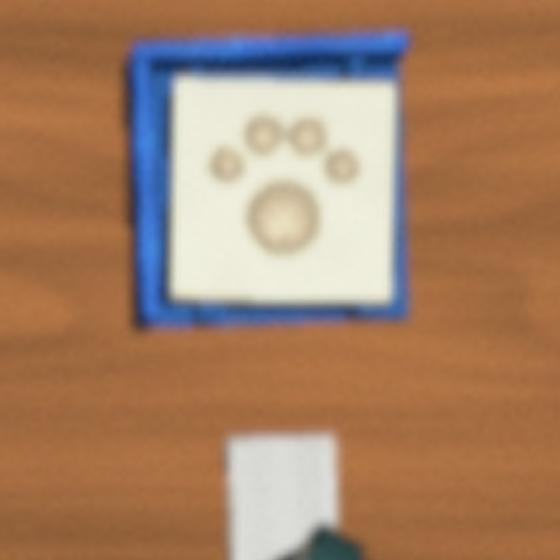

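The cast lies on the ribs about 10 mm short of both fences, with the blade drawn out (tip at about (285,435)). Next I lay the lifter down on the bench between rack and tray, then push with closed fingertips.

Run:
```python
from H import *
F=lambda:readout.read_contact_force()
p=readout.read_tool_pos(); 
ctrl.move_l([p[0],p[1],.05],rate=.1)
ctrl.move_l([.40,0.0,.05],rotation=down(0),rate=.15)
ctrl.move_l([.40,0.0,.016],rate=.06); f0=F()
for z in(.0145,.0135,.013,.0125,.012,.0115):
    ctrl.move_l([.40,0.0,z],rate=.02); f=F(); print(z,f.round(2))
    if f[2]-f0[2]>2: break
hand.set_gripper(.06); ctrl.pause(.2)
ctrl.move_l([.40,0.0,.12],rate=.15); hand.set_gripper(0.)
def push(side,c):
    a=lambda s:at(TR,TY,s,c) if side=="x" else at(TR,TY,c,s)
    yaw=TY+(0 if side=="x" else np.pi/2)
    ctrl.move_pose([*a(-.095),.10],down(yaw)); ctrl.move_l([*a(-.095),.025],rate=.12); 
    ctrl.move_l([*a(-.076),.025],rate=.08); ctrl.pause(.1); b=np.mean([F() for _ in range(4)],0); s=-.076
    ax=np.array([np.cos(TY),np.sin(TY),0]) if side=="x" else np.array([-np.sin(TY),np.cos(TY),0])
    while s<-.046:
        s+=.001; ctrl.move_l([*a(s),.025],rate=.02); f=-np.mean([F() for _ in range(3)],0)@ax+b@ax
        if f>6: break
    print(side,"stop at",round(s,4),"f",f.round(2),"t",readout.read_t())
    ctrl.move_l([*a(s-.02),.025],rate=.1); ctrl.move_l([*a(s-.02),.10],rate=.2)
push("x",0.0); push("y",.010)
for n in("top",):
    I,d=cams.read_camera(n); np.savez("top5.npz",p=I,d=d)
cv2.imwrite("pics/t5.png",I[120:360,160:480,::-1].repeat(2,0).repeat(2,1))
```

```text
0.0145 [ 0.13  0.13 -1.62]
0.0135 [-0.09  0.2  -2.12]
0.013 [-0.51  0.39 -1.24]
0.0125 [-0.53  0.01 -0.76]
0.012 [-3.61  0.32  5.76]
x stop at -0.056 f 6.2 t 40.5167
y stop at -0.057 f 9.9 t 48.8583
```

View pics/t5.png

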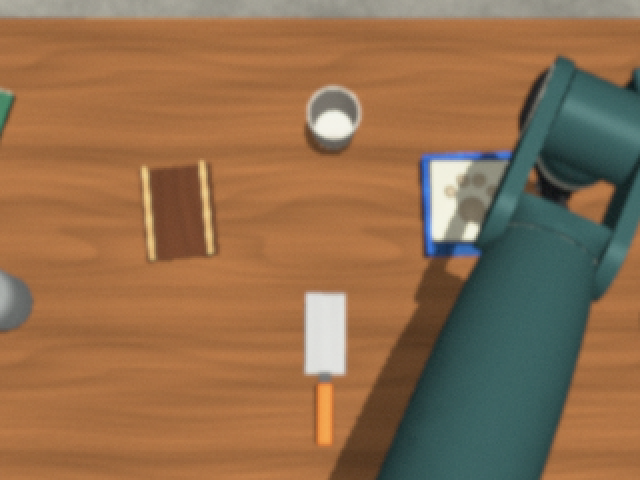

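Both pushes stopped where predicted, at -56 and -57 mm. The lifter lies flat on the bench at about (325,335), and the cup is untouched. I'll do one more short +x push on the new centre line, then check.

Run:
```python
from H import *
F=lambda:readout.read_contact_force()
a=lambda s:at(TR,TY,s,.010); ax=np.array([np.cos(TY),np.sin(TY),0])
ctrl.move_pose([*a(-.085),.08],down(TY)); ctrl.move_l([*a(-.085),.025],rate=.15); ctrl.move_l([*a(-.062),.025],rate=.1)
b=np.mean([F() for _ in range(4)],0);s=-.062
while s<-.048:
    s+=.001; ctrl.move_l([*a(s),.025],rate=.03); f=(b-np.mean([F() for _ in range(3)],0))@ax
    if f>7: break
print("x",s,f,readout.read_t())
ctrl.move_l([*a(s-.03),.025],rate=.15); ctrl.move_l([*a(s-.03),.12],rate=.25)
ctrl.move_pose([.42,-.05,.25],down(0)); print(readout.read_t())
I,d=cams.read_camera("top"); np.savez("top6.npz",p=I,d=d)
P=cloud("top",d);sat=cv2.cvtColor(I,cv2.COLOR_RGB2HSV)[...,1]
m=(abs(P[...,0]-.667)<.1)&(abs(P[...,1]+.208)<.1)&(P[...,2]>.022)&(P[...,2]<.05)&(sat<100)
print(cv2.minAreaRect((P[m][:,:2]*1000).astype(np.float32)),np.median(P[m][:,2]),"expected",at(TR,TY,.01,.01))
cv2.imwrite("pics/t6.png",cv2.resize(ortho("top",I[:,:,::-1],.672,-.2,.032),(600,600)))
```

```text
x -0.05399999999999999 11.860105143339565 54.1333
56.025
((669.6572265625, -204.87893676757812), (136.23919677734375, 135.55722045898438), 1.585913062095642) 0.0319345127704066 expected [ 0.67667494 -0.19768517]
```

View pics/t6.png

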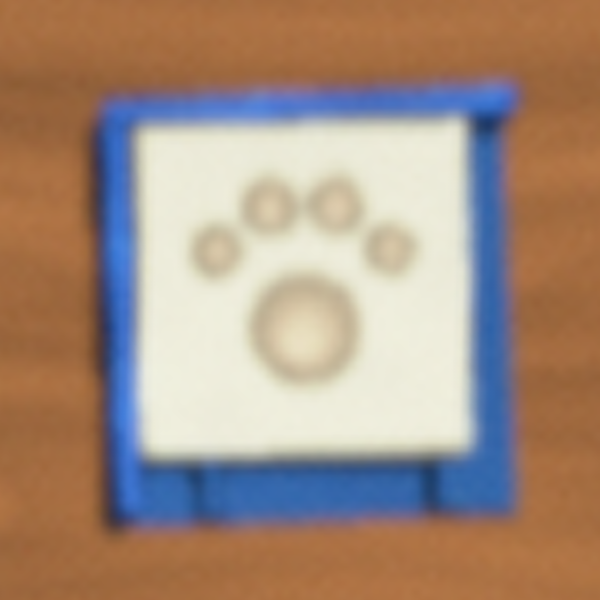

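The cast sits square against both fences with no visible gap: its top edge meets the back fence at rows 118–125, and its left edge meets the left fence at columns 135–142. Time to hand in.

```bash
python3 -c "
from bench import job; print(job.finish_job())"
```

```text
the job is handed in; nothing more can be done
None
```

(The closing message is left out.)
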